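# Clamp a plaster mould with a lift-and-swing clamping lever

## Robot

A 6-joint arm with a two-finger parallel gripper is mounted at the origin on a cart in front of the work surface, level with it; the furniture and walls round the work are solid. World frame = base frame: x ahead of the robot, y to its left, z up, the work surface at z = 0. Lengths are in m, angles in rad, forces in N, time in s.
With the tool pointing down it reaches from about 0.3 to 1 m from the base axis. Payload 5.1 kg.
Tool frame: the origin (TCP) lies on the centre line of the jaws, within the pads' length; the fingertips stand 17 mm ahead of it and the grasp point (between the pads) lies 2 mm behind it (manip.nose_length is the distance from the TCP to the fingertips, in m); z points along the fingers, y is the line along which they close (so a half turn about z gives the same grasp; the last joint's range is limited). The gripper opens to 95 mm and grips with 3 to 60 N. Pads are 20 mm wide; open, the fingers measure 119 mm over their backs; the gripper's body (75 mm by 180 mm) begins 59 mm behind the grasp point.
Start: joints at [1.021, 0.124, 1.65, -0, 1.367, -0.083], TCP at [0.293, 0.58, 0.232] pointing down, gripper open.
Joint ranges: [-2.61, 2.61], [-1.02, 2.33], [0.03, 2.71], [-1.35, 4.49], [0.32, 2.68], [-2.91, 2.91]. Speed limits (rad/s): [2.57, 2.57, 3.14, 3.14, 3.14, 3.14].

## Interface

Orientations are given as a unit quaternion [w, x, y, z].
In Python, from station import manip gives the robot as it stands.
- The arm moves only by the shell command python3 inch.py 'ROWS' [FORCE]. ROWS is rows parted by semicolons, their numbers by spaces, 1 to 20 of them, each of 5 numbers: the opening from 0.0 (shut) to 1.0 (fully open), then dx, dy, dz in m, then a turn about the tool's z in rad; each row shifts and turns the commanded pose from where the row before left it, along the tool's axes as they then stand; what a row does not reach is not made up. A row lasts 1/12 s, in which the tool goes at most 0.0417 m and 0.125 rad, less where a joint would pass 70% of its speed; a pose out of reach is approached as far as the arm can. The fingers move at their own pace and stop on an object; FORCE is the grip in N (left out, the last holds). Time passes only in rows, so rows that do not move let the fingers close. It prints the time, the measured TCP pose, the force, the opening and the grip force at its end.
- manip.read_state(): the state, without advancing time (a new reading comes with each control period).
- manip.camera(name): name is "side" or "top"; returns a dict with "image" (480x640x3 uint8, blue, green, red), "fov_y" (degrees; the focal length in pixels is half the picture's height over the tangent of half this angle, whatever the lens; pixels are square), "cx", "cy" (the principal point, pixels), "dist" ([k1, k2, p1, p2, k3] as OpenCV has them; the pictures are not rectified), "rvec" (rotation vector, rad) and "tvec" (3), from world to camera coordinates, as OpenCV has them. Camera axes: x right, y down, z forward; pixel columns grow to the right and rows downward; lengths in m; the calibration is good to about 2 mm. A picture is of the moment at which its call begins. There is no depth.
- manip.close_job(): hands the job in; it is judged then, once.
The state is a dict: "t": time; "q": joint angles; "qvel": joint speeds; "joint_torque": joint torques, N m; "tool_pos": TCP position; "orientation": TCP orientation; "force": force on the tool from outside, world axes, zero at the start; "moment": the same for the moment, N m; "width": opening from 0.0 (shut) to 1.0 (fully open); "grip_force": force on a finger pad.
Only numpy, scipy, OpenCV 4.12 (cv2) and the standard library are available. Lean on these libraries where they do the work, as an engineer would, in place of code of your own. Each camera call takes 0.05 s, during which the arm holds its last target. There are 200 camera calls.

## Task

Push the plaster mould gently along its channel until it is fully home against the wooden end stop. Then clamp it with the black-knobbed lever: turn it clockwise seen from above, each time lifting it off its serrations to swing back, dropping it in and turning on, until the foot grips the mould firmly - not so hard that the plaster cracks. Leave the lever dropped into its serrations and the stamp, cup and wooden rib undisturbed.

Things in the scene. Friction and masses are not known exactly. Their poses are not given: they have to be found in the camera images.
- board: Plywood board fixed to the table, 235 x 150 x 18 mm. Origin on its underside, straight below the clamp's upright axis; +x is the way the mould slides home, z up. It spans x -160..+75, y -65..+85 mm. Two wooden rails on it (x -45..+60, inner faces y +-33.5, tops z 32 mm) form the mould's channel.
- end_stop: Wooden block across the far end of the channel, 15 x 64 x 28 mm, fixed on the board. Origin at the centre of its underside (board x +52.5, y 0, z 18 mm), axes as the board. The mould meets its face at board x +45 mm; over 60 N against it is ramming.
- mould: White plaster mould, loose, 150 (x) x 60 (y) x 30 (z) mm, 0.3 to 0.6 kg, two round hollows in its rear half. Origin at the centre of its underside, axes as the board's. Starts between the rails, 25 to 48 mm short of the stop. Home, its origin is at board x -30 (within 2.5 mm), z 18 mm, and its rear 60 mm stick out of the rails, to be pushed on the end face or pinched.
- bridge: Dark steel bridge fixed on the board, 96 mm high over the table: column at board y +58..+78 mm, arm over the channel. Origin on the board's top at board x 0, y 0, axes as the board. It carries nut, lever and, under the arm, a sprung rubber foot (20 mm across, at board x 0, y 0) that starts 10 to 15 mm above the mould's top and comes down 10 mm per rad of the nut.
- lever_axis (a point): Point on the clamp's upright axis level with the knob's middle. While the foot is free the knob takes 9 N sideways to turn (less is left when held still), then 0.11 N more per N of foot force; the nut stays where it is left. Foot force grows 48 N per rad. Firm is 30 to 65 N, so 3.5 to 7 N more at the knob than when free; past 80 N (9 N more) the plaster cracks.
- lever_knob (a point): Middle of the lever's upright black knob, 24 mm across, 44 mm tall, with a 28 mm cap 6 mm thick on it. The point is 22 mm below the cap, 160 mm above the table with the lever dropped in, and runs on a circle of 85 mm radius about the clamp axis. The knob spins freely on its upright pin, so a hand holding it feels the plain turning force.
- lever (a joint): Lever angle, rad, 0 to 1.5 with steel stop pins at both ends; grows clockwise seen from above, which tightens. At value v the lever points from the axis along angle -0.8208 - v in the board frame (from +x, counter-clockwise positive). Starts at 0.4 to 0.9. 16 serrations, 0.39 rad apart, 0.07 rad play. Dropped in it turns the nut both ways; lifted it swings free. One swing is never enough.
- lever_lift (a joint): Height of the lever above fully dropped in, m, 0 to 0.014. A spring (4 N plus 0.2 N per mm) and 2 N of weight push it down. Free of the serrations above 0.0045. Landing crest on crest it rests at about 0.0045 and drops to 0 when turned a little. Under turning load it sticks in the serrations: ease it back a few degrees (under 0.07 rad) before lifting.
- stamp: Bystander: small square wooden stamp, 26 x 26 x 52 mm, standing on the table; origin under its centre. Leave alone.
- glaze_cup: Bystander: white glaze cup, 59 mm across, 58 mm tall; origin under its centre. Leave alone.
- wood_rib: Bystander: kidney-shaped wooden rib, 48 x 96 x 8 mm, lying flat; origin under its centre. Leave alone.

How it is judged:
On the way, in this order (a step that is already met when the one before it is completed fails the run):
1. the mould is home against the end stop (x of mould in the frame of board above -0.0325 m and angle between mould's own z axis and vertical below 0.05 rad), for 0.2 s.
2. the lever is lifted clear of its serrations (value of joint lever_lift above 0.0055 m), for 0.2 s.
At the end, for the whole second after the job is handed in: The mould lies flat with its end within 2.5 mm of the end stop, the foot presses on it with 30 to 65 N, the lever is dropped in (lift under 2.5 mm), everything at rest; the stamp, cup and rib have not been moved more than 20 mm (all of step 1 and contact force between bridge and mould between 30 and 65 N and value of joint lever_lift below 0.0025 m and linear speed of mould below 0.01 m/s); the robot touches nothing.
It fails at once if the foot presses on the mould with more than 80 N (plaster cracks) (contact force between bridge and mould above 80 N).
It fails at once if the mould is rammed against the end stop with more than 60 N (contact force between mould and end_stop above 60 N).
It fails at once if the stamp is moved more than 20 mm (distance of stamp from where it was at the start of the episode above 0.02 m).
It fails at once if the glaze cup is moved more than 20 mm (distance of glaze_cup from where it was at the start of the episode above 0.02 m).
It fails at once if the wood rib is moved more than 20 mm (distance of wood_rib from where it was at the start of the episode above 0.02 m).
It also fails if it takes over 72 s, if anything falls off the work surface, if the arm or the gripper's body presses on something with over 40 N, if the wrist force passes 120 N, or if a joint passes its speed limit or range.

## Working session

There is one attempt and no reset: what is moved stays moved. The work goes in short steps, Python scripts to look and compute and a shell command to move; the robot and the scene stay as the last step left them, time stands still between calls to the robot, and variables do not carry over. Pictures are saved under pics/ and viewed, at most 10 in all, crops included, and the job is handed in when it is done.

```bash
ls; mkdir -p pics; python3 - <<'E'
from station import manip
import cv2
for n in("side","top"):
    c=manip.camera(n); cv2.imwrite(f"pics/{n}0.png",c["image"]); print(n,{k:v for k,v in c.items() if k!="image"})
print(manip.read_state())
E
```

```text
inch.py
pics
station.py
  5 inch.py
  3 station.py
  8 total
side {'fov_y': 44.79151305382576, 'cx': 332.4609333949592, 'cy': 245.93305478692366, 'dist': array([-0.02814726,  0.        ,  0.        ,  0.        ,  0.        ]), 'rvec': array([ 2.21220553, -0.69014364,  0.29584117]), 'tvec': array([-0.40748446,  0.3812057 ,  0.66724498])}
top {'fov_y': 54.439073894156095, 'cx': 323.808257666857, 'cy': 240.2276059600098, 'dist': array([0.01890651, 0.        , 0.        , 0.        , 0.        ]), 'rvec': array([ 2.15497174, -2.10374835,  0.14131948]), 'tvec': array([0.111919  , 0.61888482, 0.93754442])}
{'t': 0.1, 'q': array([ 1.02138805e+00,  1.24414685e-01,  1.65151750e+00, -1.45568791e-05,
        1.36747028e+00, -8.25886507e-02]), 'qvel': array([-0.00066797, -0.0012891 , -0.00184135, -0.00014575, -0.00095213,
       -0.00024548]), 'joint_torque': array([ 7.08620719e-04, -4.18881083e+01, -3.61097145e+01,  7.76994671e-02,
        4.61444969e-02, -4.01428224e-05]), 'tool_pos': array([0.29227449, 0.579984  , 0.23053802]), 'orientation': array([-2.74439674e-04,  2.31294681e-01,  9.72883319e-01, -8.62316652e-04]), 'force': array([0.77805343, 0.11238911, 0.3752172 ]), 'moment': array([ 0.05582103, -0.03095103,  0.03914252]), 'grip_force': 0.0, 'width': 1.0004376918861693}
```
View pics/side0.png

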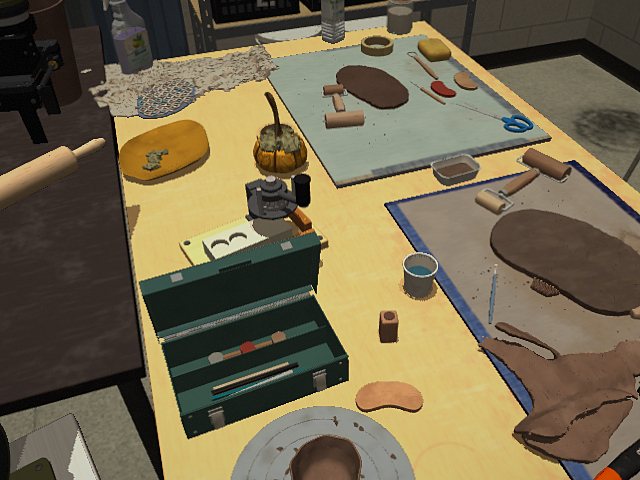

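View pics/top0.png

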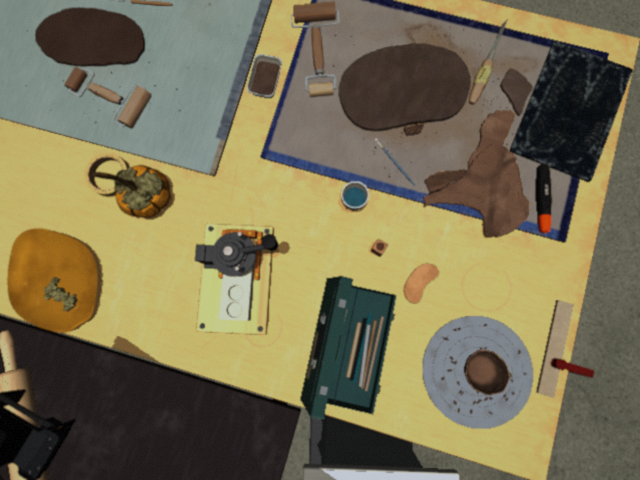

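The side view shows the clamp at about (270,198), its black knob at (301,190), the mould at (240,240) and the toolbox in front of them. In the top view the board is at (236,278), the nut at (232,251) and the knob at (270,241). I'll enlarge both.

```bash
cat > h.py <<'E'
import numpy as np,cv2
def ray(c,p):
    f=240/np.tan(np.radians(c["fov_y"]/2)); K=np.array([[f,0,c["cx"]],[0,f,c["cy"]],[0,0,1]])
    R=cv2.Rodrigues(c["rvec"])[0]
    u=cv2.undistortPoints(np.array([[p]],float),K,c["dist"])[0,0]
    return -R.T@c["tvec"], R.T@np.array([u[0],u[1],1])
def plane(c,p,z):
    o,d=ray(c,p); return o+d*(z-o[2])/d[2]
def proj(c,X):
    f=240/np.tan(np.radians(c["fov_y"]/2)); K=np.array([[f,0,c["cx"]],[0,f,c["cy"]],[0,0,1]])
    return cv2.projectPoints(np.atleast_2d(np.array(X,float)),c["rvec"],c["tvec"],K,c["dist"])[0][:,0]
def tri(c1,p1,c2,p2):
    o1,d1=ray(c1,p1);o2,d2=ray(c2,p2)
    s=np.linalg.lstsq(np.c_[d1,-d2],o2-o1,rcond=None)[0]
    a,b=o1+s[0]*d1,o2+s[1]*d2
    return (a+b)/2,np.linalg.norm(a-b)
E
python3 - <<'E'
import cv2,numpy as np
from station import manip
from h import *
t=cv2.imread("pics/top0.png");s=cv2.imread("pics/side0.png")
a=cv2.resize(t[215:345,185:305],None,fx=4.6,fy=4.6,interpolation=cv2.INTER_CUBIC)
cv2.imwrite("pics/top0z.png",a)
b=cv2.resize(s[165:275,170:340],None,fx=4.6,fy=4.6,interpolation=cv2.INTER_CUBIC)
cv2.imwrite("pics/side0z.png",b)
T=manip.camera("top");S=manip.camera("side")
for n,p,z in [("bolt UL",(208,229),.018),("UR",(265,227),.018),("LR",(262,329),.018),("LL",(202,326),.018),("cup",(355,195),.05),("stamp",(379,247),.05)]:print(n,plane(T,p,z))
print(ray(T,(0,0))[0],ray(S,(0,0))[0])
E
```

```text
bolt UL [0.64028842 0.38321262 0.018     ]
UR [0.6475215  0.25767586 0.018     ]
LR [0.42717294 0.25398    0.018     ]
LL [0.43023522 0.38233647 0.018     ]
cup [0.71557168 0.06241814 0.05      ]
stamp [0.60413002 0.01026718 0.05      ]
[0.46309683 0.10193512 1.02454106] [ 0.20433923 -0.43577161  0.72451765]
```

View pics/top0z.png

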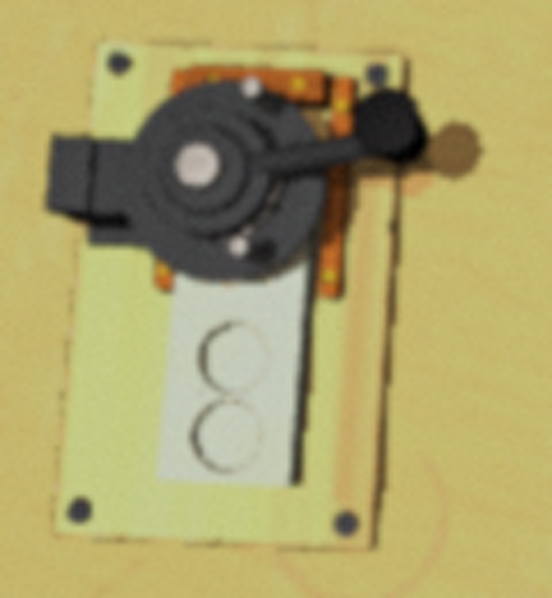

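View pics/side0z.png

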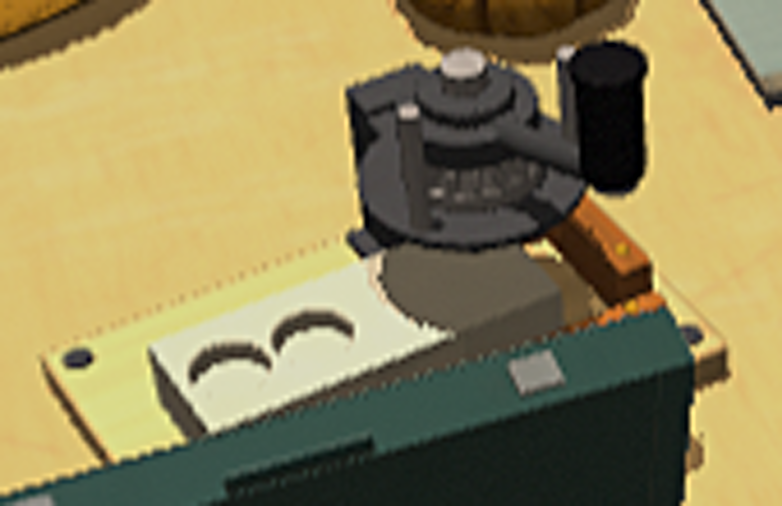

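The top crop shows board corners at crop px (100,40), (408,55), (376,548), (57,533). The nut top is at (199,165), the knob cap at (391,124) and the mould's rear top edge runs (157,478)–(290,486). In the side crop the cap top is at (609,62), the nut top at (465,62) and the mould's rear top corners at (150,348) and (212,432).

```bash
python3 - <<'E'
from station import manip
from h import *
T=manip.camera("top");S=manip.camera("side")
tp=lambda x,y:(185+x/4.6-.4,215+y/4.6-.4); sp=lambda x,y:(170+x/4.6-.4,165+y/4.6-.4)
W=np.array([plane(T,tp(*p),.018)[:2] for p in[(100,40),(408,55),(376,548),(57,533)]])
B=np.array([(75,85),(75,-65),(-160,-65),(-160,85)])/1000
b0,w0=B.mean(0),W.mean(0)
H=(B-b0).T@(W-w0);yaw=np.arctan2(H[0,1]-H[1,0],H[0,0]+H[1,1])
R=np.array([[np.cos(yaw),-np.sin(yaw)],[np.sin(yaw),np.cos(yaw)]])
o=w0-R@b0; print("board yaw",yaw,"org",o,"res mm",1000*(W-(B@R.T+o)))
tob=lambda X:(np.array(X)[:2]-o)@R
for n,a,b in[("cap",(391,124),(609,62)),("nut",(199,165),(465,62)),("mouldL",(157,478),(150,348)),("boardLL",(57,533),(42,358)),("boltLL",(79,511),(77,357))]:
    X,e=tri(T,tp(*a),S,sp(*b)); print(n,X,"gap",e,"board",tob(X))
c=plane(T,tp(391,124),.188);bc=tob(c);print("cap@188",c,bc,"r",np.hypot(*bc),"v",-.8208-np.arctan2(bc[1],bc[0]))
for p in[(157,478),(290,486)]:
    print("mould rear",tob(plane(T,tp(*p),.048)))
r=manip.read_state();print(r["tool_pos"],r["orientation"])
E
```

```text
board yaw -0.02157603926012364 org [0.57730079 0.3050416 ] res mm [[-1.13674414 -0.69453947]
 [-1.96889484  0.99963595]
 [ 1.63438292  0.7834552 ]
 [ 1.47125607 -1.08855167]]
cap [0.5891473  0.22126265 0.19147522] gap 3.41332352836439e-05 board [ 0.01365124 -0.08350387]
nut [0.57686016 0.30636803 0.14763412] gap 7.008333395914346e-05 board [-0.00046914  0.00131661]
mouldL [0.44720602 0.34064816 0.0464918 ] gap 0.00012945663742513786 board [-0.13083268  0.03279155]
boardLL [0.41987653 0.39283348 0.01757035] gap 0.0016136131119111382 board [-0.15928167  0.08437512]
boltLL [0.43054916 0.3824286  0.02018643] gap 0.0008623249504796334 board [-0.14838704  0.07420291]
cap@188 [0.58965781 0.22176821 0.188     ] [ 0.01415072 -0.08298742] r 0.08418524139154114 v 0.5811042610189046
mould rear [-0.13074023  0.032399  ]
mould rear [-0.13149606 -0.02784222]
[0.292427   0.58028722 0.23120998] [-1.10195524e-04  2.31277157e-01  9.72887845e-01 -3.25728776e-04]
```

```bash
python3 inch.py '0 0 0 0 -0.122; 0 0 0 0 -0.122; 0 0 0 0 -0.122; 0 0 0 0 -0.122; 0 -0.0164 -0.0337 0 0; 0 -0.0164 -0.0337 0 0; 0 -0.0164 -0.0337 0 0; 0 -0.0164 -0.0337 0 0; 0 -0.0164 -0.0337 0 0; 0 -0.0164 -0.0337 0 0; 0 -0.0164 -0.0337 0 0; 0 -0.0164 -0.0337 0 0; 0 0 0 0 0; 0 0 0 0 0'; python3 -c "
from station import manip;print(manip.read_state())"
```

```text
t: 1.47
tool_pos: [0.4301, 0.3124, 0.2318]
orientation: [0.0, -0.009, 1.0, 0.0]
force: [0.8, 0.2, -0.2]
width: 0.077
grip_force: 0.0
{'t': 1.4667, 'q': array([ 5.26885046e-01, -1.40715081e-01,  1.91288734e+00,  3.92448094e-04,
        1.36907692e+00, -1.06148190e+00]), 'qvel': array([ 0.04929862,  0.01109662, -0.00865985,  0.00862227, -0.00022763,
        0.00515428]), 'joint_torque': array([ -1.3434596 , -29.67342675, -35.83367586,  -0.12497332,
         0.10017666,  -0.05919532]), 'tool_pos': array([0.43014192, 0.31236323, 0.23178848]), 'orientation': array([ 5.39883947e-05, -8.74591830e-03,  9.99961720e-01,  2.52069948e-04]), 'force': array([ 0.81892705,  0.22869827, -0.24388485]), 'moment': array([0.08656125, 0.02771975, 0.02604686]), 'grip_force': 0.0, 'width': 0.07745097517487214}
```

```bash
python3 inch.py '0 0.015 -0.004 0.03 0; 0 0 0 0.03 0; 0 0 0 0.03 0; 0 0 0 0.03 0; 0 0 0 0.03 0; 0 0 0 0.03 0; 0 0 0 0 0; 0 0 0 0 0' 10
```

```text
t: 2.13
tool_pos: [0.4127, 0.3096, 0.0502]
orientation: [-0.002, -0.011, 1.0, -0.001]
force: [0.2, 0.4, 1.2]
width: 0.003
grip_force: 0.0
```

```bash
for i in 1; do python3 inch.py '0 -0.004 0 0 0; 0 -0.004 0 0 0; 0 -0.004 0 0 0; 0 -0.004 0 0 0; 0 -0.004 0 0 0; 0 -0.004 0 0 0; 0 -0.004 0 0 0; 0 -0.003 0 0 0; 0 -0.003 0 0 0; 0 -0.003 0 0 0; 0 -0.002 0 0 0;0 -0.002 0 0 0'; done; python3 inch.py '0 -0.002 0 0 0; 0 -0.001 0 0 0'
```

```text
t: 3.13
tool_pos: [0.4547, 0.3102, 0.052]
orientation: [-0.002, -0.01, 1.0, -0.0]
force: [-5.9, -1.3, 5.2]
width: 0.007
grip_force: 2.9
t: 3.3
tool_pos: [0.4578, 0.3102, 0.052]
orientation: [-0.001, -0.01, 1.0, -0.0]
force: [-5.6, 0.7, 4.4]
width: 0.006
grip_force: 3.0
```

```bash
for i in 1; do python3 inch.py '0 -0.001 0 0 0; 0 -0.001 0 0 0' | grep -E "tool|force:"; python3 inch.py '0 -0.001 0 0 0; 0 0 0 0 0'| grep -E "tool|force:"; python3 inch.py '0 -0.001 0 0 0; 0 0 0 0 0'| grep -E "tool|force:"; done
```

```text
tool_pos: [0.4597, 0.3103, 0.052]
force: [-6.0, -0.4, 4.3]
grip_force: 2.9
tool_pos: [0.46, 0.3103, 0.052]
force: [-7.4, -1.2, 6.3]
grip_force: 4.0
tool_pos: [0.4601, 0.3103, 0.0519]
force: [-11.2, -0.1, 9.6]
grip_force: 5.6
```

```bash
python3 inch.py '0 -0.001 0 0 0; 0 0 0 0 0; 0 0 0 0 0;0 0 0 0 0' | grep -E "tool|force:"; python3 inch.py '0 0.01 0 0 0; 0 0.02 0 0 0; 0 0.01 0 -0.03 0; 0 0 0 -0.04 0; 0 0 0 -0.04 0; 0 0 0 -0.04 0; 0 0 0 -0.04 0; 0 0 0 0 0'; python3 - <<'E'
from station import manip
from h import *
T=manip.camera("top");S=manip.camera("side");cv2.imwrite("pics/top1.png",T["image"]);cv2.imwrite("pics/side1.png",S["image"])
a=cv2.resize(T["image"][215:345,185:355],None,fx=4.6,fy=4.6,interpolation=cv2.INTER_CUBIC);cv2.imwrite("pics/top1z.png",a)
print(tri(T,(331,280),S,(327,240)))
E
```

```text
tool_pos: [0.4602, 0.3103, 0.052]
force: [-14.5, -1.3, 11.7]
grip_force: 7.1
t: 4.8
tool_pos: [0.4276, 0.3117, 0.2526]
orientation: [0.008, -0.011, 1.0, 0.004]
force: [0.4, 0.1, 1.8]
width: 0.011
grip_force: 0.0
(array([0.53698733, 0.10092315, 0.17153141]), np.float64(0.03068275314539429))
```

View pics/top1z.png

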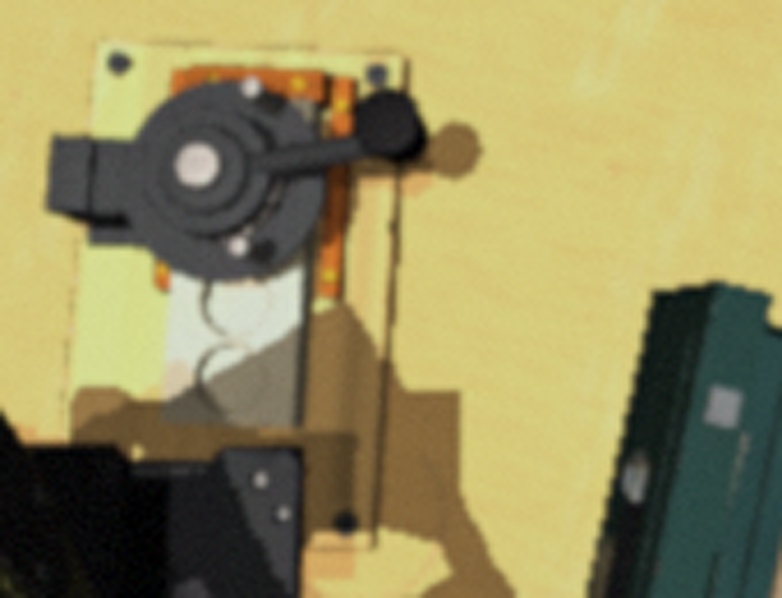

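The mould's rear edge is now at crop y≈428, about board x -0.105, so it is home. The lever hasn't moved and the toolbox is well clear. Next I go over the knob.

```bash
python3 inch.py '0.6 -0.0267 -0.0156 0 0; 0.6 -0.0267 -0.0156 0 0; 0.6 -0.0267 -0.0156 0 0; 0.6 -0.0267 -0.0156 0 0; 0.6 -0.0267 -0.0156 0 0; 0.6 -0.0267 -0.0156 0 0; 0.6 0 0 0 0.1205;0.6 0 0 0 0.1205;0.6 0 0 0 0.1205;0.6 0 0 0 0.1205;0.6 0 0 0 0.1205;0.6 0 0 0 0.1205;0.6 0 0 0 0.1205;0.6 0 0 0 0.1205;0.6 0 0 0 0.1205;0.6 0 0 0 0.1205;0.6 0 0 0 0.1205;0.6 0 0 0 0.1205;0.6 0 0 0 0;0.6 0 0 0 0'; cat > st.py <<'E'
from station import manip
import numpy as np
from scipy.spatial.transform import Rotation as Ro
s=manip.read_state();q=s["orientation"];M=Ro.from_quat(q,scalar_first=True).as_matrix()
o=np.array([.5771,.3057]);yaw=-.0216
p=s["tool_pos"];d=p[:2]-o;phi=np.arctan2(d[1],d[0])-yaw
er=d/np.hypot(*d);et=np.array([er[1],-er[0]])
F=s["force"]
print("t %.2f pos"%s["t"],p.round(4),"yaw_y %.3f want %.3f"%(np.arctan2(M[1,1],M[0,1]),phi+yaw+np.pi/2),"v %.3f r %.4f"%(-.8208-phi,np.hypot(*d)),"F rad %.1f cw %.1f z %.1f"%(F[:2]@er,F[:2]@et,F[2]),"w %.3f g %.1f"%(s["width"],s["grip_force"]),"tilt %.3f"%np.arccos(-M[2,2]))
E
python3 st.py
```

```text
t: 6.57
tool_pos: [0.585, 0.219, 0.2395]
orientation: [-0.001, 0.653, 0.758, -0.001]
force: [-0.3, 0.2, -0.2]
width: 0.603
grip_force: 0.0
t 6.57 pos [0.585  0.219  0.2395] yaw_y 0.149 want 0.091 v 0.638 r 0.0871 F rad -0.2 cw 0.3 z -0.2 w 0.603 g 0.0 tilt 0.003
```

```bash
python3 inch.py '0.6 0.0018 0.0048 0.0165 0;0.6 0 0 0.0165 0;0.6 0 0 0.0165 0;0.6 0 0 0.0165 0;0.6 0 0 0.0165 0;0.6 0 0 0 0;0.6 0 0 0 0' >/dev/null;python3 st.py; python3 inch.py '0 0 0 0 0;0 0 0 0 0;0 0 0 0 0;0 0 0 0 0' 25 >/dev/null;python3 st.py
```

```text
t 7.15 pos [0.5891 0.2215 0.1573] yaw_y 0.148 want 0.141 v 0.587 r 0.0851 F rad 0.9 cw -0.2 z -0.0 w 0.603 g 0.0 tilt 0.004
t 7.48 pos [0.5907 0.222  0.1604] yaw_y 0.146 want 0.162 v 0.567 r 0.0848 F rad 0.4 cw 0.2 z -0.1 w 0.371 g 0.0 tilt 0.002
```

```bash
python3 inch.py '0 0 0 0 0;0 0 0 0 0;0 0 0 0 0;0 0 0 0 0' >/dev/null;python3 st.py
```

```text
t 7.82 pos [0.5906 0.2219 0.1598] yaw_y 0.146 want 0.159 v 0.569 r 0.0849 F rad 0.6 cw -0.6 z 1.9 w 0.283 g 25.0 tilt 0.001
```

```bash
python3 inch.py '0 0.0001 -0.00425 0 0.05;0 0.0001 -0.00425 0 0.05;0 0.0001 -0.00425 0 0.05;0 0.0001 -0.00425 0 0.05' >/dev/null;python3 st.py;python3 inch.py '0 0.0001 -0.00425 0 0.05;0 0.0001 -0.00425 0 0.05' >/dev/null;python3 st.py;python3 inch.py '0 0.0001 -0.00425 0 0.05;0 0.0001 -0.00425 0 0.05' >/dev/null;python3 st.py
```

```text
t 8.15 pos [0.5728 0.2215 0.1586] yaw_y -0.057 want -0.051 v 0.779 r 0.0843 F rad -3.3 cw -0.4 z -7.4 w 0.282 g 25.0 tilt 0.001
t 8.32 pos [0.5641 0.2222 0.1571] yaw_y -0.156 want -0.155 v 0.883 r 0.0845 F rad -3.5 cw -7.2 z -7.1 w 0.285 g 25.0 tilt 0.001
t 8.48 pos [0.5575 0.2237 0.1575] yaw_y -0.256 want -0.235 v 0.963 r 0.0843 F rad -4.4 cw -9.3 z -9.3 w 0.285 g 25.0 tilt 0.004
```

```bash
python3 inch.py '0 0.0006 -0.00425 0.001 0.05;0 0.0006 -0.00425 0.001 0.05' >/dev/null;python3 st.py;python3 inch.py '0 0.0001 -0.00425 0.001 0.05;0 0.0001 -0.00425 0 0.05' >/dev/null;python3 st.py;python3 inch.py '0 0.0001 -0.00425 0 0.05;0 0.0001 -0.00425 0 0.05' >/dev/null;python3 st.py
```

```text
t 8.65 pos [0.5504 0.2258 0.157 ] yaw_y -0.356 want -0.323 v 1.051 r 0.0842 F rad 4.0 cw -9.0 z -0.5 w 0.283 g 25.0 tilt 0.006
t 8.82 pos [0.543  0.2285 0.1569] yaw_y -0.457 want -0.416 v 1.144 r 0.0844 F rad 3.2 cw -9.2 z 0.1 w 0.282 g 25.0 tilt 0.007
t 8.98 pos [0.5353 0.2323 0.1569] yaw_y -0.557 want -0.518 v 1.246 r 0.0844 F rad 4.2 cw -8.8 z 0.5 w 0.284 g 25.0 tilt 0.007
```

```bash
python3 inch.py '0 0.0001 -0.00425 0 0.05;0 0.0001 -0.00425 0 0.05' >/dev/null;python3 st.py;python3 inch.py '0 0.0001 -0.00425 0 0.05;0 0 -0.0017 0 0.02' >/dev/null;python3 st.py;python3 inch.py '0 0 0.00425 0 -0.05;0 0 0.0017 0 -0.02;0 0 0 0 0' >/dev/null;python3 st.py
```

```text
t 9.15 pos [0.528  0.2368 0.1568] yaw_y -0.657 want -0.619 v 1.348 r 0.0846 F rad 4.6 cw -10.2 z 1.5 w 0.280 g 25.0 tilt 0.007
t 9.32 pos [0.5228 0.2406 0.1567] yaw_y -0.726 want -0.695 v 1.423 r 0.0848 F rad 5.7 cw -9.3 z 2.2 w 0.283 g 25.0 tilt 0.006
t 9.57 pos [0.5257 0.2383 0.1559] yaw_y -0.654 want -0.652 v 1.380 r 0.0848 F rad 6.3 cw 0.1 z 2.9 w 0.283 g 25.0 tilt 0.003
```

```bash
python3 inch.py '0 -0.0007 0 -0.003 0;0 0 0 -0.003 0;0 0 0 -0.003 0;0 0 0 -0.003 0;0 0 0 0 0' >/dev/null;python3 st.py
```

```text
t 9.98 pos [0.5254 0.239  0.1679] yaw_y -0.654 want -0.660 v 1.388 r 0.0844 F rad -1.6 cw -0.2 z -8.4 w 0.283 g 25.0 tilt 0.001
```

```bash
python3 inch.py '0 0.0004 0.0085 0 -0.1;0 0.0004 0.0085 0 -0.1;0 0.0004 0.0085 0 -0.1;0 0.0004 0.0085 0 -0.1;0 0.0004 0.0085 0 -0.1;0 0.0004 0.0085 0 -0.1' >/dev/null;python3 st.py; python3 inch.py '0 0.0004 0.0085 0 -0.1;0 0.0004 0.0085 0 -0.1;0 0.0004 0.0085 0 -0.1;0 0.0004 0.0085 0 -0.1;0 0.0004 0.0085 0 -0.1;0 0.0003 0.0066 0 -0.08;0 0 0 0 0;0 0 0 0 0' >/dev/null;python3 st.py
```

```text
t 10.48 pos [0.5724 0.2216 0.1672] yaw_y -0.049 want -0.056 v 0.784 r 0.0842 F rad -4.3 cw 1.6 z -8.7 w 0.285 g 25.0 tilt 0.002
t 11.15 pos [0.6191 0.2327 0.1669] yaw_y 0.524 want 0.522 v 0.207 r 0.0842 F rad -3.1 cw -0.2 z -8.9 w 0.280 g 25.0 tilt 0.003
```

```bash
python3 inch.py '0 0.0005 0 0.003 0;0 0 0 0.003 0;0 0 0 0.003 0;0 0 0 0.0025 0;0 0 0 0 0' >/dev/null;python3 st.py;python3 inch.py '0 0.0001 -0.00425 0 0.05;0 0.0001 -0.00425 0 0.05' >/dev/null;python3 st.py;python3 inch.py '0 0.0001 -0.00425 0 0.05;0 0.0001 -0.00425 0 0.05' >/dev/null;python3 st.py
```

```text
t 11.57 pos [0.6204 0.2329 0.1573] yaw_y 0.525 want 0.536 v 0.193 r 0.0847 F rad -2.7 cw -1.7 z -5.4 w 0.284 g 25.0 tilt 0.002
t 11.73 pos [0.6145 0.2301 0.1578] yaw_y 0.423 want 0.460 v 0.269 r 0.0843 F rad -2.2 cw -9.6 z -9.5 w 0.281 g 25.0 tilt 0.008
t 11.90 pos [0.6067 0.2268 0.1578] yaw_y 0.323 want 0.359 v 0.369 r 0.0843 F rad -3.6 cw -8.4 z -9.5 w 0.279 g 25.0 tilt 0.008
```

```bash
R='0 0.0001 -0.00425 0 0.05;0 0.0001 -0.00425 0 0.05'; true; python3 inch.py '0 0.0005 -0.00425 0.001 0.05;0 0.0001 -0.00425 0.001 0.05' >/dev/null;python3 st.py;python3 inch.py '0 0.0001 -0.00425 0 0.05;0 0.0001 -0.00425 0 0.05' >/dev/null;python3 st.py;python3 inch.py '0 0.0001 -0.00425 0 0.05;0 0.0001 -0.00425 0 0.05' >/dev/null;python3 st.py;python3 inch.py '0 0.0001 -0.00425 0 0.05;0 0.0001 -0.00425 0 0.05' >/dev/null;python3 st.py
```

```text
t 12.07 pos [0.5996 0.2243 0.1573] yaw_y 0.223 want 0.270 v 0.459 r 0.0845 F rad -0.4 cw -8.6 z -4.1 w 0.281 g 25.0 tilt 0.011
t 12.23 pos [0.5914 0.2226 0.1575] yaw_y 0.123 want 0.171 v 0.558 r 0.0843 F rad -1.3 cw -9.6 z -5.8 w 0.280 g 25.0 tilt 0.011
t 12.40 pos [0.583  0.2216 0.1575] yaw_y 0.023 want 0.071 v 0.658 r 0.0843 F rad -1.1 cw -9.3 z -6.3 w 0.282 g 25.0 tilt 0.011
t 12.57 pos [0.5746 0.2215 0.1575] yaw_y -0.077 want -0.029 v 0.758 r 0.0842 F rad -1.6 cw -8.9 z -5.4 w 0.283 g 25.0 tilt 0.011
```

```bash
python3 inch.py '0 0.0001 -0.00425 0.001 0.05;0 0.0001 -0.00425 0 0.05' >/dev/null;python3 st.py;python3 inch.py '0 0.0001 -0.00425 0 0.05;0 0.0001 -0.00425 0 0.05' >/dev/null;python3 st.py;python3 inch.py '0 0.0001 -0.00425 0 0.05' >/dev/null;python3 st.py; python3 inch.py '0 0.0001 -0.00425 0 0.05' >/dev/null;python3 st.py;python3 inch.py '0 0.0001 -0.00425 0 0.05' >/dev/null;python3 st.py; python3 inch.py '0 0.0001 -0.00425 0 0.05' >/dev/null;python3 st.py;python3 inch.py '0 0.0001 -0.00425 0 0.05' >/dev/null;python3 st.py; python3 inch.py '0 0.0001 -0.00425 0 0.05' >/dev/null;python3 st.py
```

```text
t 12.73 pos [0.5667 0.222  0.1573] yaw_y -0.177 want -0.123 v 0.852 r 0.0843 F rad 0.3 cw -9.3 z -3.0 w 0.281 g 25.0 tilt 0.012
t 12.90 pos [0.5584 0.2235 0.1573] yaw_y -0.277 want -0.224 v 0.952 r 0.0843 F rad 1.4 cw -8.9 z -1.6 w 0.286 g 25.0 tilt 0.012
t 12.98 pos [0.5543 0.2246 0.1573] yaw_y -0.327 want -0.274 v 1.002 r 0.0843 F rad 2.2 cw -9.0 z -3.5 w 0.284 g 25.0 tilt 0.012
t 13.07 pos [0.5502 0.2258 0.1573] yaw_y -0.377 want -0.325 v 1.053 r 0.0843 F rad 2.0 cw -9.9 z -2.4 w 0.283 g 25.0 tilt 0.012
t 13.15 pos [0.5462 0.2272 0.1573] yaw_y -0.427 want -0.375 v 1.103 r 0.0843 F rad 3.3 cw -9.4 z -1.4 w 0.284 g 25.0 tilt 0.012
t 13.23 pos [0.5423 0.2289 0.1573] yaw_y -0.477 want -0.425 v 1.154 r 0.0843 F rad 2.9 cw -9.1 z -0.1 w 0.285 g 25.0 tilt 0.011
t 13.32 pos [0.5385 0.2307 0.1572] yaw_y -0.527 want -0.476 v 1.204 r 0.0844 F rad 4.4 cw -9.2 z 0.8 w 0.284 g 25.0 tilt 0.011
t 13.40 pos [0.5347 0.2327 0.1573] yaw_y -0.577 want -0.526 v 1.254 r 0.0844 F rad 3.7 cw -9.7 z -0.6 w 0.280 g 25.0 tilt 0.011
```

```bash
python3 inch.py '0 0.0001 -0.00425 0 0.05' >/dev/null;python3 st.py; python3 inch.py '0 0.0001 -0.00425 0 0.05' >/dev/null;python3 st.py;python3 inch.py '0 0.0001 -0.00425 0 0.05' >/dev/null;python3 st.py; python3 inch.py '0 0 -0.0017 0 0.02' >/dev/null;python3 st.py;python3 inch.py '0 0 0.00425 0 -0.05;0 0 0.0020 0 -0.02;0 0 0 0 0' >/dev/null;python3 st.py
```

```text
t 13.48 pos [0.5312 0.2349 0.1572] yaw_y -0.627 want -0.575 v 1.304 r 0.0844 F rad 5.5 cw -9.1 z 0.0 w 0.285 g 25.0 tilt 0.011
t 13.57 pos [0.5276 0.2372 0.1572] yaw_y -0.677 want -0.626 v 1.354 r 0.0845 F rad 6.2 cw -10.6 z 2.1 w 0.282 g 25.0 tilt 0.011
t 13.65 pos [0.5243 0.2397 0.1572] yaw_y -0.727 want -0.675 v 1.404 r 0.0845 F rad 6.5 cw -10.3 z 1.1 w 0.282 g 25.0 tilt 0.011
t 13.73 pos [0.5227 0.2409 0.1572] yaw_y -0.746 want -0.699 v 1.427 r 0.0846 F rad 5.6 cw -10.5 z 1.4 w 0.281 g 25.0 tilt 0.010
t 13.98 pos [0.5251 0.2386 0.1557] yaw_y -0.675 want -0.660 v 1.388 r 0.0849 F rad 6.3 cw -1.7 z 4.9 w 0.282 g 25.0 tilt 0.002
```

```bash
python3 inch.py '0 -0.0010 0.0008 -0.003 0;0 0 0 -0.003 0;0 0 0 -0.003 0;0 0 0 -0.003 0;0 0 0 0 0' >/dev/null;python3 st.py; python3 inch.py '0 0.0004 0.0085 0 -0.1;0 0.0004 0.0085 0 -0.1;0 0.0004 0.0085 0 -0.1;0 0.0004 0.0085 0 -0.1;0 0.0004 0.0085 0 -0.1;0 0.0004 0.0085 0 -0.1;0 0.0004 0.0085 0 -0.1;0 0.0004 0.0085 0 -0.1;0 0.0004 0.0085 0 -0.1;0 0.0004 0.0085 0 -0.1;0 0.0004 0.0085 0 -0.1;0 0.0003 0.0060 0 -0.07;0 0 0 0 0;0 0 0 0 0' >/dev/null;python3 st.py
```

```text
t 14.40 pos [0.5241 0.2392 0.1657] yaw_y -0.674 want -0.673 v 1.401 r 0.0850 F rad -5.4 cw 0.0 z -8.1 w 0.282 g 25.0 tilt 0.001
t 15.57 pos [0.6162 0.2306 0.1641] yaw_y 0.495 want 0.480 v 0.248 r 0.0847 F rad -6.3 cw 0.4 z -8.5 w 0.284 g 25.0 tilt 0.004
```

```bash
python3 inch.py '0 0.001 0.0025 0 -0.03;0 0 0 0.003 0;0 0 0 0.003 0;0 0 0 0.003 0;0 0 0 0.0025 0;0 0 0 0 0' >/dev/null;python3 st.py;python3 inch.py '0 0.0001 -0.00425 0 0.05;0 0.0001 -0.00425 0 0.05' >/dev/null;python3 st.py;python3 inch.py '0 0.0001 -0.00425 0 0.05' >/dev/null;python3 st.py
```

```text
t 16.07 pos [0.6205 0.2323 0.1555] yaw_y 0.525 want 0.534 v 0.194 r 0.0853 F rad -3.1 cw -3.6 z -2.0 w 0.285 g 25.0 tilt 0.004
t 16.23 pos [0.6148 0.2296 0.1559] yaw_y 0.423 want 0.460 v 0.269 r 0.0849 F rad -4.1 cw -11.2 z -6.3 w 0.280 g 25.0 tilt 0.010
t 16.32 pos [0.6109 0.2278 0.1559] yaw_y 0.373 want 0.410 v 0.319 r 0.0849 F rad -3.6 cw -11.4 z -6.2 w 0.280 g 25.0 tilt 0.010
```

```bash
r(){ python3 st.py|cut -d' ' -f2,10-; }; python3 inch.py '0 0.0004 -0.00425 0.001 0.05' >/dev/null;r;python3 inch.py '0 0.0004 -0.00425 0.001 0.05' >/dev/null;r;python3 inch.py '0 0.0001 -0.00425 0 0.05' >/dev/null;r;python3 inch.py '0 0.0001 -0.00425 0 0.05' >/dev/null;r;python3 inch.py '0 0.0001 -0.00425 0 0.05' >/dev/null;r;python3 inch.py '0 0.0001 -0.00425 0 0.05' >/dev/null;r;python3 inch.py '0 0.0001 -0.00425 0 0.05' >/dev/null;r
```

```text
16.40 0.366 v 0.363 r 0.0850 F rad -2.4 cw -10.8 z -2.6 w 0.285 g 25.0 tilt 0.011
16.48 0.324 v 0.405 r 0.0850 F rad -0.6 cw -11.6 z 0.6 w 0.286 g 25.0 tilt 0.013
16.57 want 0.276 v 0.452 r 0.0849 F rad -0.9 cw -11.1 z -2.4 w 0.280 g 25.0 tilt 0.014
16.65 want 0.227 v 0.501 r 0.0849 F rad -1.2 cw -12.3 z -2.3 w 0.281 g 25.0 tilt 0.014
16.73 0.178 v 0.550 r 0.0849 F rad -1.6 cw -13.0 z -2.4 w 0.285 g 25.0 tilt 0.014
16.82 want 0.129 v 0.599 r 0.0849 F rad -1.7 cw -13.5 z -2.3 w 0.284 g 25.0 tilt 0.015
16.90 0.081 v 0.648 r 0.0848 F rad -1.9 cw -12.6 z -4.1 w 0.284 g 25.0 tilt 0.015
```

```bash
r(){ python3 st.py|cut -d' ' -f2,10-; }; python3 inch.py '0 0.0001 -0.00425 0 0.05' >/dev/null;r;python3 inch.py '0 0.0001 -0.00425 0 0.05' >/dev/null;r;python3 inch.py '0 0.0001 -0.00425 0.001 0.05' >/dev/null;r;python3 inch.py '0 0.0001 -0.00425 0 0.05' >/dev/null;r
```

```text
16.98 want 0.032 v 0.696 r 0.0848 F rad -1.0 cw -13.4 z -3.8 w 0.280 g 25.0 tilt 0.015
17.07 want -0.016 v 0.745 r 0.0847 F rad -1.2 cw -13.7 z -3.6 w 0.280 g 25.0 tilt 0.015
17.15 -0.127 want -0.061 v 0.789 r 0.0849 F rad 1.2 cw -14.5 z 1.0 w 0.280 g 25.0 tilt 0.016
17.23 want -0.107 v 0.836 r 0.0848 F rad 0.3 cw -14.4 z -1.9 w 0.282 g 25.0 tilt 0.017
```

```bash
python3 inch.py '0 0 0.003 0 -0.04;0 0 0.0022 0.001 -0.02;0 0 0 0.001 0;0 0 0 0 0' >/dev/null;python3 st.py
```

```text
t 17.57 pos [0.5706 0.2203 0.1542] yaw_y -0.115 want -0.076 v 0.805 r 0.0856 F rad 3.6 cw -2.0 z 9.0 w 0.285 g 25.0 tilt 0.009
```

```bash
python3 inch.py '0 -0.0006 0.0006 -0.0015 0;0 0 0 0 0;0.6 0 0 0 0;0.6 0 0 0 0;0.6 0 0 0 0;0.6 0 0 0 0;0.6 0 0 0 0' >/dev/null;python3 st.py; python3 inch.py '0.6 0 0 -0.01 0;0.6 0 0 -0.02 0;0.6 0 0 -0.03 0;0.6 0 0 -0.03 0;0.6 0 0 -0.03 0;0.6 0.03 0 -0.03 0;0.6 0.04 0 0 0;0.6 0.04 0 0 0;0.6 0.04 0 0 0;0.6 0.04 0 0 0;0.6 0.04 0 0 0;0.6 0 0 0 0;0.6 0 0 0 0' >/dev/null;python3 st.py
python3 - <<'E'
from station import manip
from h import *
T=manip.camera("top");S=manip.camera("side")
cv2.imwrite("pics/side2z.png",cv2.resize(S["image"][165:275,170:340],None,fx=4.6,fy=4.6,interpolation=cv2.INTER_CUBIC))
cv2.imwrite("pics/top2z.png",cv2.resize(T["image"][195:345,185:385],None,fx=4,fy=4,interpolation=cv2.INTER_CUBIC))
E
```

```text
t 18.15 pos [0.5667 0.2207 0.1497] yaw_y -0.114 want -0.122 v 0.850 r 0.0857 F rad 0.7 cw 1.0 z 0.4 w 0.564 g 0.0 tilt 0.002
t 19.23 pos [0.5928 0.4508 0.299 ] yaw_y -0.111 want 3.033 v -2.305 r 0.1459 F rad 0.2 cw -0.4 z 0.0 w 0.599 g 0.0 tilt 0.002
```

View pics/side2z.png

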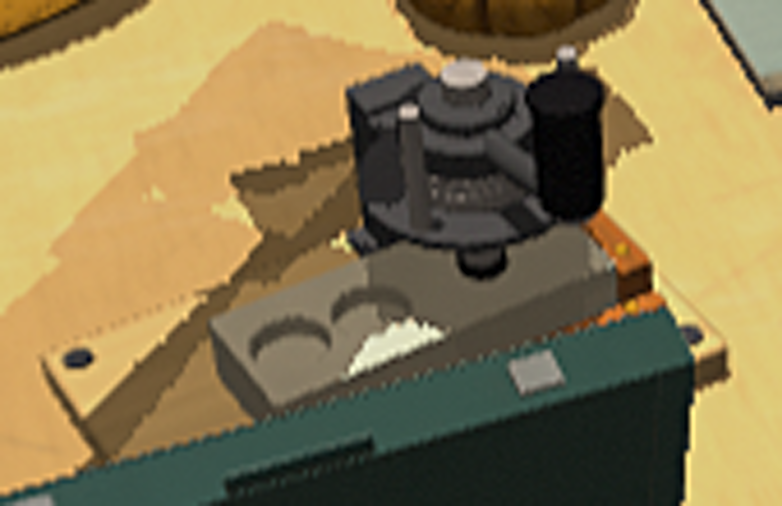

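View pics/top2z.png

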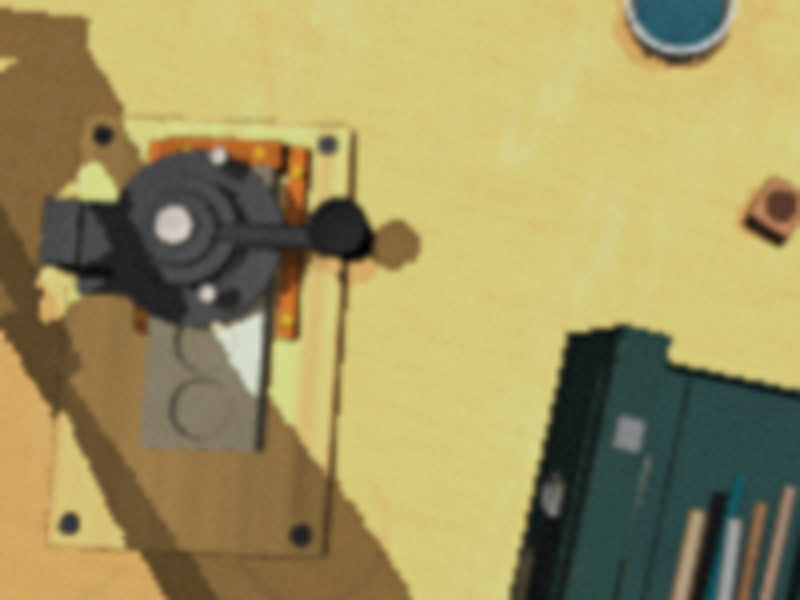

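The foot is down on the mould. The cap is at top crop (341,222) and side crop (567,88), and the mould's rear edge runs (140,445)–(262,451). I'll check the cap height and the mould's place.

```bash
python3 - <<'E'
from station import manip
from h import *
T=manip.camera("top");S=manip.camera("side")
tp=lambda x,y:(185+x/4-.4,195+y/4-.4);sp=lambda x,y:(170+x/4.6-.4,165+y/4.6-.4)
print(tri(T,tp(341,222),S,sp(567,88)))
o=np.array([.5773,.3050]);y=-.0216;R=np.array([[np.cos(y),-np.sin(y)],[np.sin(y),np.cos(y)]])
for p in[(140,445),(262,451)]:print((plane(T,tp(*p),.048)[:2]-o)@R)
E
python3 st.py
```

```text
(array([0.57314234, 0.22119075, 0.18734499]), np.float64(0.002114256433993469))
[-0.10477279  0.03279852]
[-0.10492577 -0.0309696 ]
t 19.43 pos [0.5938 0.4476 0.3009] yaw_y -0.115 want 3.025 v -2.296 r 0.1429 F rad -0.8 cw 1.1 z 0.3 w 0.600 g 0.0 tilt 0.001
```

```bash
python3 -c "
from station import manip;print(manip.close_job())"
```

```text
the job is handed in; nothing more can be done
None
```

I handed the job in at about 19.5 s of the 72 s; no verdict came back. By my own measurements the mould is home (rear edge at board x -0.105 m), the foot force is about 45 N judged from the knob force, the lever is dropped in (cap at 187 mm), and I saw no contact with the stamp, cup or rib, though I did not re-measure them.

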